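# Lock the printing block in its carrying cradle

### The arm

A 6-joint arm with a two-finger parallel gripper is mounted at the origin on the work surface. World frame = base frame: x ahead of the robot, y to its left, z up, the work surface at z = 0. Lengths are in m, angles in rad, forces in N, time in s.
With the tool pointing down it reaches from about 0.3 to 0.875 m from the base axis. Payload 6.4 kg.
Tool frame: the origin (TCP) lies midway between the tips of the shut fingers; the grasp point (between the pads) lies 19 mm behind it; z points along the fingers, y is the line along which they close (so a half turn about z gives the same grasp; the last joint's range is limited). The gripper opens to 85 mm and grips with 20 to 120 N. Pads are 22 mm wide; open, the fingers measure 114 mm over their backs; the gripper's body (76 mm by 85 mm) begins 54 mm behind the grasp point. The pads swing forward as they close: fully open they stand 13 mm farther back than shut.
Start: joints at [0.951, 0.181, 1.607, -0, 1.354, -0.206], TCP at [0.231, 0.526, 0.231] pointing down, gripper open.
Joint ranges: [-2.99, 2.99], [-0.89, 2.07], [0.3, 2.58], [-1.14, 4.28], [0, 2.63], [-3.12, 3.12]. Speed limits (rad/s): [2.57, 2.57, 3.01, 3.14, 3.14, 3.14].

### API

Orientations are given as a unit quaternion [w, x, y, z].
In Python, from bench import * gives the robot as it stands.
- The arm moves only by the tool play_rows, never from a script. Its argument "plan" is a list of rows, each a list of 3 entries, a list of its own where there are three numbers: the finger opening in mm, from 0 to 85.4, then the shift along the tool's x, y, z normalised to -1 to 1, where 1 is 40 cm, then the turn about the tool's z normalised to -1 to 1, where 1 is pi rad. A call has 1 to 10 rows; each row is the pose to reach, as a shift and turn from the pose commanded when the call began, along the tool's axes at that moment, turning the shorter way round; what a row does not reach only later rows make up. A row lasts 1/10 s, in which the tool goes at most 50 mm and 8.59 degrees, less where a joint would pass 70% of its speed; a pose out of reach is approached as far as the arm can. A call with a number of a shift or a turn outside -1 to 1 is refused whole. A call with a gripper value outside its range is refused whole. The fingers move at their own pace and stop on an object; the grip force is fixed at half the most. Time passes only in rows, so rows that repeat a pose let the fingers close. It gives the time, the measured TCP pose, the force, the opening and the grip force at its end, in the units of the state.
- get_obs(): the state, without advancing time (a new reading comes with each control period).
- camera(name): name is "side" or "top" or "wrist"; returns a dict with "image" (384x512x3 uint8, red, green, blue), "range_z" (384x512 float32, m along the optical axis (not along the pixel's ray), 0 where there is no reading), "intrinsics" (3x3 intrinsics, pixels), "rvec" (rotation vector, rad) and "tvec" (3), from world to camera coordinates, as OpenCV has them; the wrist camera has in their place "T_tool_cam" (4x4, takes a point from camera to tool coordinates, whose origin is the TCP and whose axes are the flange's). Camera axes: x right, y down, z forward; pixel columns grow to the right and rows downward; lengths in m; the calibration is good to about 2 mm. The wrist camera is an equidistant fisheye: a pixel r from the principal point sees the ray r / f radians off the axis. A picture is of the moment at which its call begins: read the wrist's pose just before it.
- hand_in(): hands the job in; it is judged then, once.
Trained networks look in a picture, given as the dict that the camera call returned (one of the last four; its "shot" number tells which), for a name from the list of things; names that differ only in an ending like _2 or _b are one class to them, and where a whole thing is asked for, a point or a joint stands for the part that bears it (a point fixed in the world has none). Each returns a list of dicts, best first, with "conf" (0 to 1); they miss things now and then, are a little off and sometimes report something else, mostly with a low value. They report only what shows in the picture. A call takes as long as a camera call.
- search_frame(picture, label): "rect" ([centre column, centre row, width, height] in pixels, round what is visible of it).
- masks_of(picture, label): "mask" (384x512 bool, what is visible of it) and "rect" ([centre column, centre row, width, height] in pixels, round what is visible of it).
The state is a dict: "time_s": time; "q": joint angles; "dq": joint speeds; "joint_efforts": joint torques, N m; "eef_pos": TCP position; "eef_rot": TCP orientation; "wrist_force": force on the tool from outside, world axes, zero at the start; "torque": the same for the moment, N m; "opening": opening from 0.0 (shut) to 1.0 (fully open); "grasp_force": force on a finger pad.
Only numpy, scipy, OpenCV 4.12 (cv2) and the standard library are available. Lean on these libraries where they do the work, as an engineer would, in place of code of your own. Each camera call takes 0.05 s, during which the arm holds its last target. There are 200 camera calls.

### The job

Set the rectangular printing block, carved face down, on the two raised wooden rails of the carrying cradle, lying flat between the steel end lips with its carving hanging clear between the rails. Then lock it in with the three captive bolts, turning each clockwise to its end stop so that its steel dog swings over the block: first the bolt that stands alone on its side, and only then the two on the opposite side, in either order. Leave the other things on the table where they are.

Things in the scene. Friction and masses are not known exactly. Their poses are not given: they have to be found in the camera images.
- print_block: rectangular dark wooden printing block, 0.3 to 0.5 kg, loose, carved face down. Slab 130 (x) x 80 (y) x 22 mm; the carved face below it, 100 x 44 mm, stands 5 mm proud; on top a pale bar handle 100 (x) x 24 (y) x 34 mm. Origin: centre of the carved face's underside (slab 5 to 27 mm, handle 27 to 61 mm above it); x along its length, z up. Alike both ways round
- block_handle (a point): grip point in the middle of the block's bar handle, 50 mm above the block's origin; axes as the block's
- cradle: carrying cradle, fixed to the table: aluminium plate 200 (x) x 190 (y) x 12 mm with two upright wooden rails along x, each 14 mm wide (28 to 42 mm either side of the middle), tops 50 mm above the underside. Steel lips at the rail ends stand 8 mm above the rails, inner faces 71 mm either side of the middle. Bolts at x, y = (0, -74), (-48, 74), (48, 74) mm. Origin: centre of the underside, z up
- cradle_seat (a point): where the block's origin belongs when seated, 45 mm above the cradle's origin, midway between the rails and lips, axes as the cradle's: the slab then rests on both rails, carving between them, with 6 mm play each way. Either way round will do. Seated, the slab's top is 72 mm and the handle's top 106 mm above the cradle's underside
- bolt_single (a joint): turn of the bolt that stands alone on its side (cradle x 0, y -74 mm), rad: 0 = fully open, grows clockwise seen from above, 1.9 = end stop (dog square across the rail, over the block's edge). Starts at 0 to 0.5; 0.1 N m friction, stays where left. Dog: steel bar parallel to the handle, 12 mm wide, reaching 46 mm from the axis, 75 to 81 mm above the cradle's underside
- bolt_single_grip (a point): grip point of the bolt that stands alone on its side: on its vertical axis, 106 mm above the cradle's underside, in the black bar handle (44 long x 14 thick, 83 to 117 mm above the underside). x axis along the bar, the way the steel dog points; z up; turns with the bolt
- bolt_near (a joint): turn of the bolt of the pair at cradle x -48, y 74 mm, rad: 0 = fully open, grows clockwise seen from above, 1.9 = end stop (dog square across the rail, over the block's edge). Starts at 0 to 0.5; 0.1 N m friction, stays where left. Dog: steel bar parallel to the handle, 12 mm wide, reaching 46 mm from the axis, 75 to 81 mm above the cradle's underside
- bolt_near_grip (a point): grip point of the bolt of the pair at cradle x -48, y 74 mm: on its vertical axis, 106 mm above the cradle's underside, in the black bar handle (44 long x 14 thick, 83 to 117 mm above the underside). x axis along the bar, the way the steel dog points; z up; turns with the bolt
- bolt_far (a joint): turn of the bolt of the pair at cradle x 48, y 74 mm, rad: 0 = fully open, grows clockwise seen from above, 1.9 = end stop (dog square across the rail, over the block's edge). Starts at 0 to 0.5; 0.1 N m friction, stays where left. Dog: steel bar parallel to the handle, 12 mm wide, reaching 46 mm from the axis, 75 to 81 mm above the cradle's underside
- bolt_far_grip (a point): grip point of the bolt of the pair at cradle x 48, y 74 mm: on its vertical axis, 106 mm above the cradle's underside, in the black bar handle (44 long x 14 thick, 83 to 117 mm above the underside). x axis along the bar, the way the steel dog points; z up; turns with the bolt
- round_block: bystander: small round printing block, disc 66 mm across and 22 high with a 26 mm round grip on top, 48 high in all; origin: centre of underside
- dye_jar: bystander: closed amber jar, 42 mm across, 60 high; origin: centre of underside
- brush: bystander: hand brush, about 160 mm long, lying along its x axis, handle to -x; origin on its underside
- mallet: bystander: wooden mallet lying along its x axis, handle to -x; origin on its underside
- pot: bystander: brass bowl, 72 mm across, 60 high; origin: centre of underside
- bottle: bystander: white bottle, 52 mm across, 130 high, upright; origin: centre of underside

How it is judged:
On the way, in this order (a step that is already met when the one before it is completed fails the run):
1. the block lies flat on both rails, let go, with all three bolts still open (under 1.0 rad) (z of print_block in the frame of cradle between 0.042 and 0.049 m and angle between print_block's own z axis and vertical below 0.06 rad and angle between the x axis of print_block and the x axis of cradle, either way round below 0.2 rad and x of print_block in the frame of cradle between -0.012 and 0.012 m and y of print_block in the frame of cradle between -0.012 and 0.012 m and value of joint each of bolt_single, bolt_near, bolt_far below 1 rad and contact force between the fingers and print_block below 0.5 N), for 0.2 s.
2. the lone bolt is at its end stop (over 1.8 rad), the pair still open (under 1.0 rad), the block still seated (z of print_block in the frame of cradle between 0.042 and 0.049 m and angle between print_block's own z axis and vertical below 0.06 rad and angle between the x axis of print_block and the x axis of cradle, either way round below 0.2 rad and x of print_block in the frame of cradle between -0.012 and 0.012 m and y of print_block in the frame of cradle between -0.012 and 0.012 m and value of joint bolt_single above 1.8 rad and value of joint each of bolt_near, bolt_far below 1 rad), for 0.2 s.
3. both bolts of the pair are at their end stops too (z of print_block in the frame of cradle between 0.042 and 0.049 m and angle between print_block's own z axis and vertical below 0.06 rad and angle between the x axis of print_block and the x axis of cradle, either way round below 0.2 rad and x of print_block in the frame of cradle between -0.012 and 0.012 m and y of print_block in the frame of cradle between -0.012 and 0.012 m and value of joint each of bolt_single, bolt_near, bolt_far above 1.8 rad), for 0.2 s.
At the end, for the whole second after the job is handed in: the printing block lies still and flat (tilt under 0.06 rad) on both rails, its origin 42 to 49 mm above the cradle's and within 12 mm of its middle in x and y, its length within 0.2 rad of the rails' line; all three bolts are within 0.1 rad of their end stops (all of step 3 and linear speed of print_block below 0.02 m/s); the robot touches nothing.
It fails at once if any of the bystanders (round block, jar, brush, mallet, bowl, bottle) is moved by more than 30 mm (distance of any of round_block, dye_jar, brush, mallet, pot, bottle from where it was at the start of the episode above 0.03 m).
It also fails if it takes over 64 s, if anything falls off the work surface, if the arm or the gripper's body presses on something with over 40 N, if the wrist force passes 120 N, or if a joint passes its speed limit or range.

## Working session

There is one attempt and no reset: what is moved stays moved. The work goes in short steps, Python scripts to look and compute and a tool call to move; the robot and the scene stay as the last step left them, time stands still between calls to the robot, and variables do not carry over. Pictures are saved under pics/ and viewed, at most 10 in all, crops included, and the job is handed in when it is done.

Besides the shell and the picture viewer there is one more tool, called as a command line: name --argument value ..., lists and objects as JSON in quotes. play_rows: Moves the arm, as the interface text tells. Its arguments: {"type":"object","properties":{"plan":{"type":"array","items":{"type":"array"}}},"required":["plan"]}

```bash
mkdir -p pics; ls
cat > h.py <<'E'
from bench import *
import numpy as np, cv2
def pts(c):
    K=np.array(c["intrinsics"]);z=c["range_z"];v,u=np.indices(z.shape)
    P=np.stack([(u-K[0,2])/K[0,0]*z,(v-K[1,2])/K[1,1]*z,z],-1)
    R=cv2.Rodrigues(np.array(c["rvec"],float))[0]
    W=(P-np.array(c["tvec"]).ravel())@R
    W[z==0]=np.nan
    return W
def save(n,im,s=1.5): cv2.imwrite(f"pics/{n}.png",cv2.resize(np.ascontiguousarray(im[...,::-1]),None,fx=s,fy=s))
E
python3 - <<'E'
from h import *
o=get_obs();print(o)
for n in("top","side"):
    c=camera(n);save(n+"0",c["image"]);W=pts(c)
    np.savez(n+"0.npz",W=W,im=c["image"])
    print(n,c["intrinsics"],c["rvec"],c["tvec"])
    for l in["print_block","block_handle","cradle","bolt_single_grip","bolt_near_grip","bolt_far_grip","round_block","dye_jar","brush","mallet","pot","bottle"]:
        for d in masks_of(c,l)[:3]:
            p=W[d["mask"]];p=p[~np.isnan(p[:,0])]
            print(l,round(d["conf"],2),np.round(d["rect"]),len(p),np.round(np.median(p,0),3) if len(p) else"",np.round(np.percentile(p,[2,98],axis=0),3).tolist() if len(p) else "")
E
```

```text
pics
{'time_s': 0.0, 'q': array([ 9.50708573e-01,  1.81537700e-01,  1.60799356e+00, -6.45692336e-07,
        1.35379057e+00, -2.06317726e-01]), 'dq': array([-3.76409602e-04,  6.62944304e-04,  9.27040435e-05,  9.47736595e-04,
       -1.10121989e-03,  4.32104789e-05]), 'joint_efforts': array([-5.31097467e-04, -4.44884741e+01, -3.51335227e+01, -4.69856477e-04,
        9.47392109e-03,  1.15741273e-05]), 'eef_pos': array([0.23085845, 0.52602872, 0.23039301]), 'eef_rot': array([-3.46881399e-04,  2.05412196e-01,  9.78675167e-01, -7.91949168e-04]), 'wrist_force': array([ 0.3270202 , -0.40277285, -0.31191143]), 'torque': array([-0.04430952, -0.08504874,  0.00202566]), 'grasp_force': 0.0, 'opening': 0.9983825681127386}
top [[353.07998043   0.         253.68418891]
 [  0.         353.07998043 193.89121984]
 [  0.           0.           1.        ]] [ 2.13130786 -2.16652714  0.18117287] [0.0168494  0.59799075 1.01015363]
print_block 0.9 [175. 189.  35.  44.] 1145 [0.614 0.234 0.027] [[0.556, 0.194, 0.01], [0.682, 0.283, 0.063]]
block_handle 0.86 [177. 191.  32.  49.] 1196 [0.614 0.233 0.027] [[0
[... 2841 characters left out ...]
 -0.204  0.021] [[0.463, -0.262, 0.004], [0.65, -0.084, 0.114]]
dye_jar 0.7 [234. 202.  16.  22.] 235 [0.549 0.061 0.038] [[0.536, 0.052, 0.003], [0.569, 0.09, 0.06]]
dye_jar 0.58 [193. 187.  20.  21.] 267 [0.465 0.233 0.019] [[0.439, 0.211, -0.001], [0.497, 0.267, 0.047]]
brush 0.56 [290. 180.  44.   9.] 316 [0.771 0.134 0.014] [[0.713, 0.119, 0.0], [0.864, 0.156, 0.019]]
mallet 0.56 [305. 321.  86.  78.] 1451 [ 0.507 -0.413  0.022] [[0.387, -0.467, 0.003], [0.608, -0.343, 0.026]]
pot 0.53 [164. 159.  23.  17.] 316 [0.434 0.422 0.042] [[0.403, 0.402, -0.001], [0.466, 0.475, 0.059]]
bottle 0.61 [302. 322.  84.  76.] 1307 [ 0.499 -0.416  0.022] [[0.387, -0.467, 0.006], [0.605, -0.348, 0.026]]
```

```bash
cat > m.py <<'E'
from h import *
def rect(P):
    r=cv2.minAreaRect(P[:,:2].astype(np.float32)*1000);(a,b),(w,h),t=r
    if h>w:w,h,t=h,w,t+90
    return np.round([a,b,w,h,(t+90)%180-90],1),len(P),np.round(np.median(P,0)*1000,1)
def box(W,x,y,z):
    P=W.reshape(-1,3);return P[(P[:,0]>x[0])&(P[:,0]<x[1])&(P[:,1]>y[0])&(P[:,1]<y[1])&(P[:,2]>z[0])&(P[:,2]<z[1])]
E
python3 - <<'E'
from m import *
for n in("top","side"):
    W=np.load(n+"0.npz")["W"];print(n)
    B=lambda *a:print(rect(box(W,*a)))
    print("block");B((.53,.7),(.17,.3),(.052,.07));B((.53,.7),(.17,.3),(.02,.035));B((.53,.7),(.17,.3),(.02,.07))
    print("plate");B((.43,.69),(-.28,-.05),(.006,.02));print("rails");B((.43,.69),(-.28,-.05),(.042,.054));print("lips");B((.43,.69),(-.28,-.05),(.054,.064))
    for x,y in(((.50,.60),(-.26,-.2)),((.49,.56),(-.13,-.06)),((.585,.65),(-.13,-.06))):
        print("bolt");B(x,y,(.105,.13));B(x,y,(.07,.085))
E
```

```text
top
block
(array([618.7, 238.6, 100.6,  24.1,  13.2]), 277, array([616.8, 238.3,  60.4]))
(array([618.7, 239.1, 130.7,  80.3,  13.4]), 807, array([614.4, 230.6,  26.6]))
(array([618.7, 239.1, 130.7,  80.3,  13.4]), 1119, array([615.5, 234.2,  27.6]))
plate
(array([ 575.6, -159.3,  224.7,  200.6,   -4.3]), 2891, array([ 557.2, -168.4,   11.5]))
rails
(array([ 562.7, -158. ,  153.4,  152.5,   86.5]), 491, array([ 562. , -189.9,   49.5]))
lips
(array([ 563.4, -159.9,  157.8,  152.8,   84.5]), 60, array([ 552.3, -140.4,   57.7]))
bolt
(array([ 556.8, -238.3,   42.9,   14.4,    5.5]), 89, array([ 557.5, -237. ,  115.7]))
(array([ 537.7, -239.2,   53. ,   13. ,   13.9]), 52, array([ 527.6, -239.4,   80.4]))
bolt
(array([ 5.199e+02, -8.760e+01,  4.160e+01,  1.420e+01, -1.000e-01]), 87, array([521.3, -87.7, 116.5]))
(array([536.1, -85.5,  46.8,  12.5,  -6.5]), 37, array([547.5, -84. ,  81. ]))
bolt
(array([616. , -95.1,  43.6,  14.7,  10.6]), 85, array([614. , -94.2, 116. ]))
(array([627.6, -87.5,  40.5,   8.8,  -5. ]), 21, array([620.5, -87. ,  79.6]))
side
block
(array([615.1, 234.5,  98.6
[... 307 characters left out ...]

rails
(array([ 561.7, -169.8,  163.6,  155.2,   85.5]), 533, array([ 550.4, -140. ,   47.4]))
lips
(array([ 561.2, -169.5,  162.4,  153. ,   86.5]), 104, array([ 553.7, -130.9,   57.4]))
bolt
(array([ 554.6, -242.6,   42.3,   14.7,    2. ]), 107, array([ 553.5, -244. ,  113.1]))
(array([ 542.5, -244.8,   67.2,   16.2,    3.2]), 100, array([ 535.5, -247.6,   78.2]))
bolt
(array([519.6, -91.1,  43.7,  16.8,  -3.6]), 86, array([518.7, -93.8, 113.2]))
(array([529.2, -92.9,  59.6,  15.6,  11.3]), 75, array([527.5, -94.8,  78.3]))
bolt
(array([614.5, -98.3,  42.4,  17.4,  12.1]), 78, array([ 611.7, -101.2,  113.2]))
(array([622.6, -99. ,  56.8,  16.2,  12.3]), 58, array([ 618.7, -101.8,   78.2]))
```

View pics/top0.png

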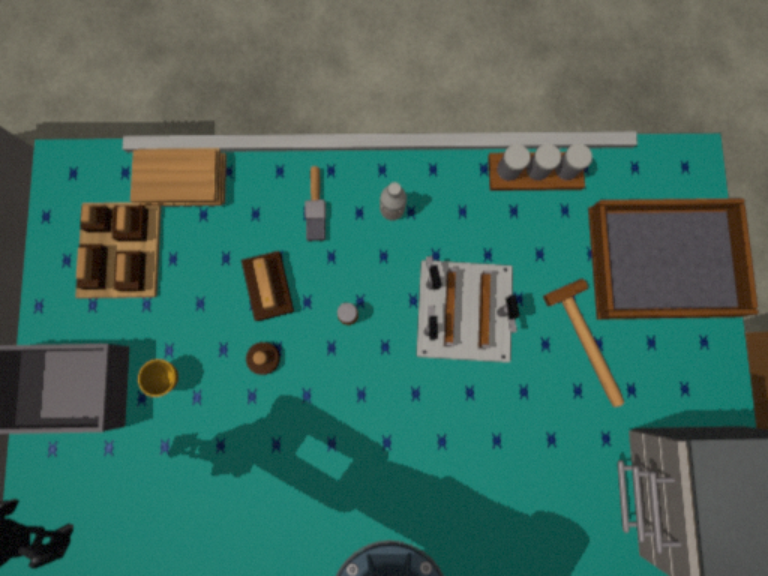

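View pics/side0.png

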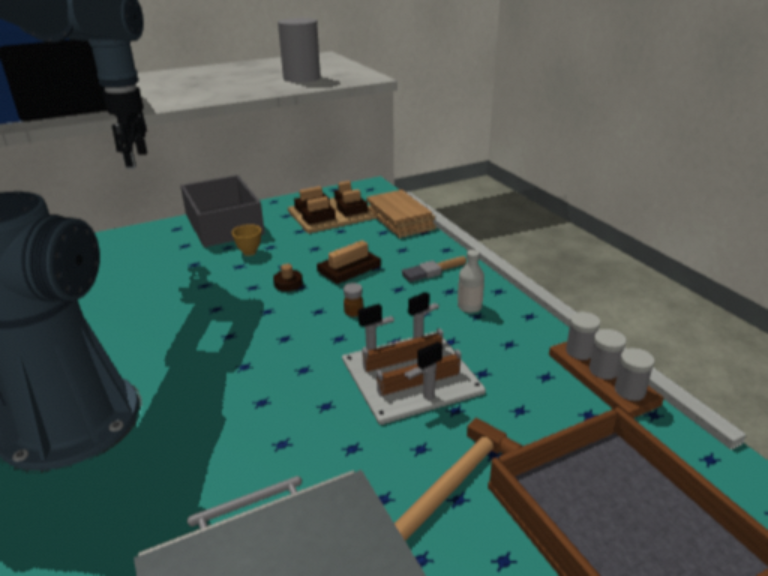

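Top view: block at about (268,286) px in the 768-wide picture, cradle at (464,312) with two bolts at left (435,275 / 433,327) and the lone one at right (513,307). Both cameras agree on block-to-cradle displacement within 1 mm.

```bash
cat > go.py <<'E'
import sys
from m import *
from scipy.spatial.transform import Rotation as Rn
def pose():
    o=get_obs();w,x,y,z=o["eef_rot"];R=Rn.from_quat([x,y,z,w]).as_matrix();return o,R
def go(x,y,z,yaw=None):   # mm, deg of the closing line
    o,R=pose();d=R.T@(np.array([x,y,z])/1000-o["eef_pos"])
    cur=np.degrees(np.arctan2(R[1,1],R[0,1]))
    t=0 if yaw is None else -((yaw-cur+90)%180-90)
    print("t",round(o["time_s"],2),"pos",np.round(o["eef_pos"]*1000,1),"yaw",round(cur,1),"q6",round(np.degrees(o["q"][5])),"tilt",np.round(R[:2,2],4),"-> shift",np.round(d/.4,4),"turn",round(t/180,4))
if __name__=="__main__": go(*map(float,sys.argv[1:]))
E
python3 go.py 530 300 200 103.3; python3 go.py 617 237 180 103.3
```

```text
t 1.3 pos [231.2 526.5 231.3] yaw 66.3 q6 -12 tilt [-0. -0.] -> shift [-0.9116 -0.218   0.0782] turn -0.2056
t 1.3 pos [231.2 526.5 231.3] yaw 66.3 q6 -12 tilt [-0. -0.] -> shift [-1.174  -0.2747  0.1282] turn -0.2056
```

play_rows --plan '[[85,[-0.91,-0.22,0.05],-0.205],[85,[-0.91,-0.22,0.05],-0.205],[85,[-0.91,-0.22,0.05],-0.205],[85,[-0.91,-0.22,0.05],-0.205],[85,[-0.91,-0.22,0.05],-0.205],[85,[-0.91,-0.22,0.05],-0.205],[85,[-0.91,-0.22,0.05],-0.205],[85,[-0.91,-0.22,0.05],-0.205],[85,[-0.91,-0.22,0.05],-0.205],[85,[-0.91,-0.22,0.05],-0.205]]'

```text
time_s: 2.3
eef_pos: [0.5295, 0.2988, 0.2109]
eef_rot: [-0.0, -0.114, 0.994, 0.0]
wrist_force: [0.1, 0.6, 0.5]
opening: 0.994
grasp_force: 0.0
```

```bash
python3 go.py 617.5 237 190 103.3
```

```text
t 2.3 pos [529.5 298.8 210.9] yaw 103.1 q6 -85 tilt [-0.001   0.0001] -> shift [-0.1795 -0.2002  0.052 ] turn -0.0013
```

play_rows --plan '[[85,[-0.18,-0.2,0.052],-0.001],[85,[-0.18,-0.2,0.052],-0.001],[85,[-0.18,-0.2,0.052],-0.001],[85,[-0.18,-0.2,0.052],-0.001],[85,[-0.18,-0.2,0.052],-0.001]]'

```text
time_s: 2.8
eef_pos: [0.6161, 0.2396, 0.1905]
eef_rot: [-0.0, -0.117, 0.993, 0.0]
wrist_force: [-0.4, 0.5, -0.3]
opening: 0.994
grasp_force: 0.0
```

```bash
cat > w.py <<'E'
from go import *
def wpts():
    o,R=pose();c=camera("wrist");K=np.array(c["intrinsics"]);z=c["range_z"];v,u=np.indices(z.shape)
    a=(u-K[0,2])/K[0,0];b=(v-K[1,2])/K[1,1];th=np.hypot(a,b)
    s=np.where(th<1.4,np.tan(np.minimum(th,1.4))/np.maximum(th,1e-9),np.nan)
    P=np.stack([a*s*z,b*s*z,z],-1);T=np.array(c["T_tool_cam"])
    W=(P@T[:3,:3].T+T[:3,3])@R.T+o["eef_pos"];W[z==0]=np.nan
    return c,W
E
python3 - <<'E'
from w import *
c,W=wpts();save("w1",c["image"]);print(c["T_tool_cam"])
B=lambda *a:print(rect(box(W,*a)))
B((.53,.7),(.17,.3),(.052,.07));B((.53,.7),(.17,.3),(.02,.035));B((.53,.7),(.17,.3),(.02,.07))
go(617.5,237,30,103.3)
E
```

```text
[[ 5.64668109e-05 -9.59560747e-01 -2.81501634e-01  7.11876402e-02]
 [ 9.99999990e-01  1.74086070e-05  1.41250315e-04  1.26300279e-04]
 [-1.30637706e-04 -2.81501639e-01  9.59560738e-01 -1.43417937e-01]
 [ 0.00000000e+00  0.00000000e+00  0.00000000e+00  1.00000000e+00]]
(array([617.2, 238.9,  98.8,  24.1,  13.3]), 2483, array([614. , 238.4,  61.6]))
(array([617.9, 239.1, 130. ,  80.7,  13.5]), 6272, array([609.5, 233.3,  27.8]))
(array([617.9, 239.1, 130. ,  80.7,  13.5]), 8783, array([610.9, 237. ,  28.2]))
t 2.85 pos [616.  239.9 190.9] yaw 103.5 q6 -92 tilt [-0.0004  0.0005] -> shift [-0.002  -0.0081  0.4022] turn 0.001
```

View pics/w1.png

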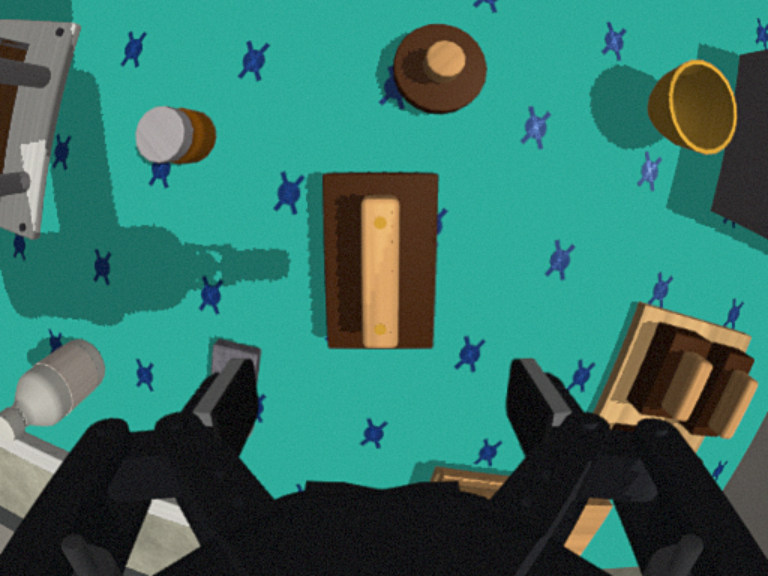

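Wrist view: block upright between the fingers at (380,260) px, measured (617.8, 239.0) mm, yaw 13.4°, sizes and heights right. Descend straight.

```bash
python3 go.py 617.7 239 30 103.4
```

```text
t 2.85 pos [616.  239.9 190.9] yaw 103.5 q6 -92 tilt [-0.0004  0.0005] -> shift [-0.0037 -0.0033  0.4022] turn 0.0005
```

play_rows --plan '[[85,[-0.003,-0.003,0.12],0],[85,[-0.003,-0.003,0.24],0],[85,[-0.003,-0.003,0.32],0],[85,[-0.003,-0.003,0.36],0],[85,[-0.003,-0.003,0.38],0],[85,[-0.003,-0.003,0.38],0]]'

```text
time_s: 3.45
eef_pos: [0.6188, 0.238, 0.0389]
eef_rot: [0.0, -0.117, 0.993, 0.0]
wrist_force: [0.8, 0.6, -0.1]
opening: 0.992
grasp_force: 0.0
```

```bash
python3 go.py 617.7 239 30 103.4
```

```text
t 3.45 pos [618.8 238.   38.9] yaw 103.4 q6 -93 tilt [0.0003 0.0001] -> shift [0.002  0.0031 0.0223] turn 0.0002
```

play_rows --plan '[[85,[0.002,0.003,0.022],0],[60,[0.002,0.003,0.022],0],[15,[0.002,0.003,0.022],0],[15,[0.002,0.003,0.022],0],[15,[0.002,0.003,0.022],0],[15,[0.002,0.003,0.022],0],[15,[0.002,0.003,0.022],0],[15,[0.002,0.003,0.022],0]]'

```text
time_s: 4.25
eef_pos: [0.6182, 0.2383, 0.0303]
eef_rot: [0.0, -0.116, 0.993, 0.0]
wrist_force: [-2.1, 0.0, 5.0]
opening: 0.268
grasp_force: 59.6
```

```bash
python3 go.py 617.7 239 170 103.4
```

```text
t 4.25 pos [618.2 238.3  30.3] yaw 103.4 q6 -93 tilt [0.0007 0.0001] -> shift [ 0.0005  0.002  -0.3493] turn -0.0002
```

play_rows --plan '[[15,[0,0.002,-0.05],0],[15,[0,0.002,-0.15],0],[15,[0,0.002,-0.27],0],[15,[0,0.002,-0.38],0],[15,[0,0.002,-0.43],0],[15,[0,0.002,-0.44],0]]'

```text
time_s: 4.85
eef_pos: [0.6191, 0.2392, 0.2088]
eef_rot: [0.003, -0.116, 0.993, 0.0]
wrist_force: [0.4, 0.3, -3.9]
opening: 0.267
grasp_force: 59.9
```

```bash
python3 go.py 575 -110 206 85.7;python3 go.py 562 -165 206 85.7; python3 -c "from bench import *;o=get_obs();print(o['grasp_force'],o['opening'],o['wrist_force'])"
```

```text
t 4.85 pos [619.1 239.2 208.8] yaw 103.4 q6 -92 tilt [0.005  0.0009] -> shift [ 0.3092 -0.8238  0.0057] turn 0.0982
t 4.85 pos [619.1 239.2 208.8] yaw 103.4 q6 -92 tilt [0.005  0.0009] -> shift [ 0.3726 -0.9501  0.0054] turn 0.0982
59.90736901760101 0.2667685854969239 [ 0.4456075   0.32001744 -3.9209617 ]
```

play_rows --plan '[[15,[0.03,-0.09,0],0.01],[15,[0.08,-0.2,0],0.03],[15,[0.12,-0.32,0],0.05],[15,[0.17,-0.44,0],0.07],[15,[0.22,-0.56,0],0.09],[15,[0.27,-0.68,0],0.098],[15,[0.31,-0.8,0.002],0.098],[15,[0.35,-0.9,0.004],0.098],[15,[0.373,-0.95,0.004],0.098],[15,[0.373,-0.95,0.004],0.098]]'

```text
time_s: 5.85
eef_pos: [0.5582, -0.1683, 0.201]
eef_rot: [-0.002, 0.04, 0.999, 0.0]
wrist_force: [-0.2, 0.3, -3.4]
opening: 0.267
grasp_force: 60.3
```

Run:
```python
from w import *
c,W=wpts();save("w2",c["image"]);np.savez("w2.npz",W=W)
B=lambda *a:print(rect(box(W,*a)))
print("bar");B((.5,.62),(-.22,-.10),(.225,.245))
for n,W in(("wrist",W),("top",pts(camera("top"))),("side",pts(camera("side")))):
  print(n)
  for x,y in(((.50,.60),(-.27,-.21)),((.49,.56),(-.12,-.06)),((.585,.65),(-.13,-.06))): B(x,y,(.105,.13))
  print("slab");B((.46,.66),(-.25,-.08),(.185,.21));B((.46,.66),(-.25,-.08),(.222,.245))
go(562,-165,80,85.7)
```

```text
bar
(array([ 549.1, -166.4,   79.7,   58.3,  -32.9]), 10538, array([ 545.4, -166.7,  232.6]))
wrist
(array([ 556.7, -238.8,   43.8,   15. ,    8.7]), 901, array([ 553.2, -237.3,  117.3]))
(array([519.9, -88.5,  44.4,  14.6,   1.5]), 1036, array([519.4, -90.5, 117.4]))
(array([614.7, -95.7,  42.9,  14.5,  11.3]), 726, array([610.1, -97.5, 117.4]))
slab
(array([ 554.3, -167.6,  123. ,   80.6,   -4.5]), 14237, array([ 518.8, -162.7,  198.8]))
(array([ 549.1, -166.4,   79.7,   58.3,  -32.9]), 10741, array([ 545.6, -166.7,  232.6]))
top
(array([ 5.438e+02, -2.394e+02,  1.700e+01,  1.330e+01,  3.000e-01]), 31, array([ 543.5, -239.4,  115.7]))
(array([ 5.20e+02, -8.72e+01,  4.16e+01,  1.44e+01, -5.00e-01]), 89, array([519.2, -87.8, 115.7]))
(array([615.9, -94.7,  43.6,  14.1,  10.5]), 84, array([614. , -94.3, 116.3]))
slab
(array([ 556.1, -159.5,  148.2,   66.6,   20.1]), 363, array([ 520.2, -169.8,  197.4]))
(array([ 522.7, -166. ,   33.4,   20.5,  -25.3]), 98, array([ 522. , -164.6,  231.7]))
side
(array([ 554.6, -241.6,   42.2,   14.4,    5.8]), 107, array([ 553.5, -244.3,  113.4]))
(array([ 5.152e+02, -9.040e+01,  3.550e+01,  1.590e+01,  4.000e-01]), 76, array([514.1, -94.3, 112.3]))
(array([0., 0., 0., 0., 0.]), 0, array([nan, nan, nan]))
slab
(array([ 557.1, -168.2,  130.3,   79.4,   -4.9]), 828, array([ 542.3, -187.4,  196. ]))
(array([ 557.3, -171. ,   97.5,   52.6,   10.3]), 268, array([ 546.2, -173.5,  229.6]))
t 6.0 pos [ 559.4 -164.2  202.1] yaw 85.7 q6 -114 tilt [-0.003   0.0022] -> shift [-0.0075 -0.0021  0.3051] turn 0.0001
  return _methods._mean(a, axis=axis, dtype=dtype,
  ret = um.true_divide(
```

View pics/w2.png

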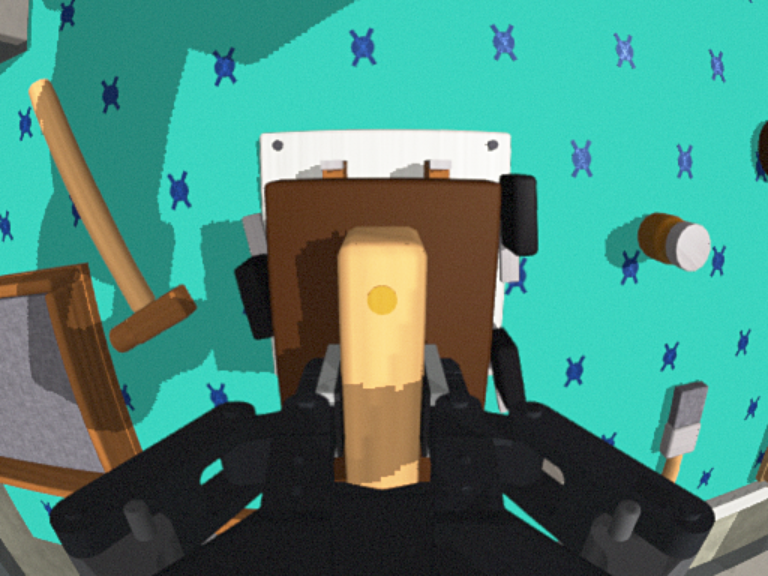

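Wrist view: block hovering squarely over the cradle; single bolt at (257,295), near bolt (518,215), far bolt (508,370) px. Bolts put the cradle centre at (562,-165.5), yaw -4.3°. Lower it.

play_rows --plan '[[15,[-0.006,-0.002,0.07],0],[15,[-0.006,-0.002,0.15],0],[15,[-0.006,-0.002,0.21],0],[15,[-0.006,-0.002,0.25],0],[15,[-0.006,-0.002,0.26],0],[15,[-0.006,-0.002,0.26],0]]'

```text
time_s: 6.6
eef_pos: [0.5627, -0.1654, 0.0998]
eef_rot: [-0.0, 0.037, 0.999, 0.0]
wrist_force: [0.2, 0.3, -3.9]
opening: 0.272
grasp_force: 60.2
```

Run:
```python
from w import *
W=pts(camera("side"))
print(rect(box(W,(.46,.66),(-.25,-.08),(.085,.104))))
go(562,-165.3,76,85.7)
```

```text
(array([ 560.8, -169.4,  160.8,  131.9,   88.9]), 864, array([ 539.4, -187.7,   94.2]))
t 6.65 pos [ 563.4 -166.   100.8] yaw 85.8 q6 -114 tilt [ 0.001  -0.0005] -> shift [0.0037 0.0015 0.0621] turn 0.0004
```

Within 1 mm; lower to just above the rails, then settle.

play_rows --plan '[[15,[0.002,0.001,0.03],0],[15,[0.002,0.001,0.05],0],[15,[0.002,0.001,0.056],0],[15,[0.002,0.001,0.06],0],[15,[0.002,0.001,0.06],0]]'

```text
time_s: 7.15
eef_pos: [0.5619, -0.1658, 0.0759]
eef_rot: [-0.0, 0.037, 0.999, 0.0]
wrist_force: [-0.1, 0.2, -3.3]
opening: 0.271
grasp_force: 60.4
```

```bash
python3 go.py 562 -165.3 75 85.7
```

```text
t 7.15 pos [ 561.9 -165.8   75.9] yaw 85.7 q6 -114 tilt [-0.0002  0.0001] -> shift [-0.0002  0.0013  0.0024] turn 0.0001
```

play_rows --plan '[[15,[0,0.001,0.003],0],[15,[0,0.001,0.003],0],[45,[0,0.001,0.003],0],[45,[0,0.001,0.003],0],[45,[0,0.001,0.003],0],[45,[0,0.001,0.003],0],[45,[0,0.001,-0.06],0],[45,[0,0.001,-0.16],0],[45,[0,0.001,-0.26],0],[45,[0,0.001,-0.3],0]]'

```text
time_s: 8.15
eef_pos: [0.564, -0.1663, 0.2009]
eef_rot: [0.003, 0.037, 0.999, -0.001]
wrist_force: [1.2, -0.1, 0.2]
opening: 0.529
grasp_force: 0.0
```

Run:
```python
from w import *
pose();camera("top")
c,W=wpts();save("w3",c["image"]);np.savez("w3.npz",W=W)
B=lambda *a:print(rect(box(W,*a)))
B((.46,.66),(-.25,-.08),(.064,.073));print("handle");B((.46,.66),(-.2,-.13),(.099,.112))
for x,y in(((.50,.60),(-.27,-.21)),((.49,.56),(-.12,-.06)),((.585,.65),(-.13,-.06))): B(x,y,(.112,.13));B(x,y,(.074,.084))
go(556.7,-238.8,180,94)
```

```text
(array([ 562. , -166.5,  140.8,  129.5,   85.6]), 4589, array([ 551.4, -162.5,   72.5]))
handle
(array([ 561.9, -165.1,   99.2,   24.1,   -4.4]), 3171, array([ 557.5, -164.9,  106.6]))
(array([ 556.6, -238.5,   44.4,   14.5,    8.3]), 842, array([ 555.1, -237.8,  117.5]))
(array([ 537.7, -239.5,   55. ,   13.5,   13.6]), 478, array([ 527.5, -240.2,   81.6]))
(array([519.9, -88.5,  44.4,  14.4,   2.6]), 921, array([519.1, -89.4, 117.4]))
(array([535.5, -90.7,  50.4,  12.7,   8.2]), 309, array([548.8, -92.1,  81.7]))
(array([615.1, -95.6,  43.8,  14.5,   9.8]), 655, array([611.9, -96.3, 117.6]))
(array([ 608.5, -112. ,   49.3,   11.9,   46. ]), 54, array([ 614.2, -104.2,   83. ]))
t 8.25 pos [ 563.9 -166.3  199.8] yaw 85.7 q6 -114 tilt [ 0.006  -0.0032] -> shift [ 0.0048 -0.1819  0.0499] turn -0.0459
```

View pics/w3.png

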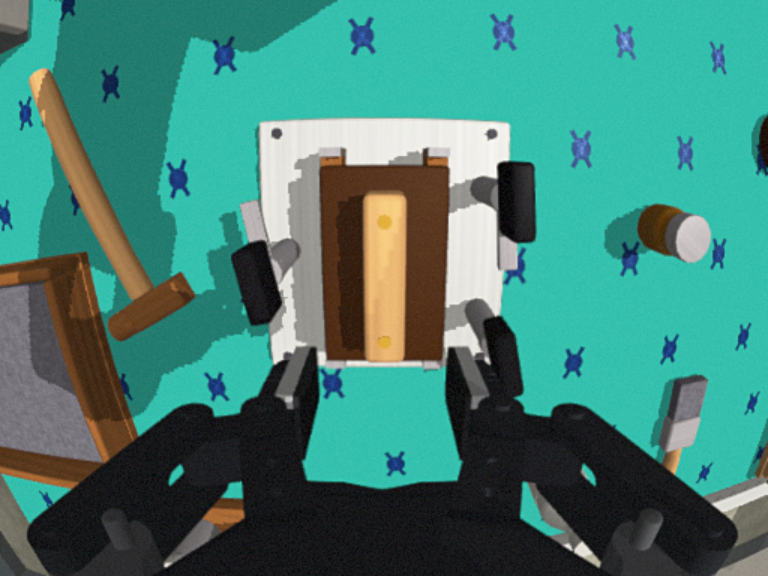

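Seated: handle centre (561.9,-165.1), yaw -4.4°, top 106.6 mm — flat between the lips in the picture. Now the lone bolt (left, (257,283) px).

```bash
python3 go.py 556.6 -238.5 150 98
```

```text
t 8.25 pos [ 563.9 -166.3  199.8] yaw 85.7 q6 -114 tilt [ 0.006  -0.0032] -> shift [ 0.0055 -0.181   0.1249] turn -0.0681
```

play_rows --plan '[[50,[0.003,-0.1,0.03],-0.04],[50,[0.004,-0.181,0.07],-0.068],[50,[0.004,-0.181,0.12],-0.068],[50,[0.004,-0.181,0.125],-0.068],[50,[0.004,-0.181,0.125],-0.068],[50,[0.004,-0.181,0.125],-0.068]]'

```text
time_s: 8.85
eef_pos: [0.5553, -0.2369, 0.1464]
eef_rot: [0.0, -0.07, 0.998, 0.0]
wrist_force: [-0.1, 0.8, -0.6]
opening: 0.587
grasp_force: 0.0
```

Run:
```python
from w import *
c,W=wpts();B=lambda *a:print(rect(box(W,*a)))
B((.50,.60),(-.27,-.21),(.112,.13))
go(556.6,-238.5,86,98)
```

```text
(array([ 556.1, -238.9,   43.8,   13.6,    7.1]), 1393, array([ 553.9, -239.4,  117.6]))
t 8.9 pos [ 555.6 -237.   146.8] yaw 98.0 q6 -132 tilt [ 0.001  -0.0006] -> shift [-0.0019 -0.004   0.1521] turn 0.0001
```

play_rows --plan '[[50,[-0.002,-0.004,0.06],0],[50,[-0.002,-0.004,0.11],0],[50,[-0.002,-0.004,0.145],0],[50,[-0.002,-0.004,0.15],0],[30,[-0.002,-0.004,0.15],0],[5,[-0.002,-0.004,0.15],0],[5,[-0.002,-0.004,0.15],0],[5,[-0.002,-0.004,0.15],0],[5,[-0.002,-0.004,0.15],0],[5,[-0.002,-0.004,0.15],0]]'

```text
time_s: 9.9
eef_pos: [0.5568, -0.2394, 0.0875]
eef_rot: [0.001, -0.07, 0.998, -0.001]
wrist_force: [-1.5, 0.7, 6.1]
opening: 0.154
grasp_force: 59.4
```

```bash
python3 go.py 556.5 -238.6 86 -5; python3 -c "from bench import *;print(get_obs()['wrist_force'],get_obs()['torque'])"
```

```text
t 9.9 pos [ 556.8 -239.4   87.5] yaw 98.0 q6 -132 tilt [ 0.002  -0.0013] -> shift [0.0006 0.0021 0.0038] turn -0.4279
[-1.4582878   0.72001751  6.09052451] [0.19184148 0.10356759 0.03885716]
```

play_rows --plan '[[5,[0,0.001,0],0.03],[5,[0,0.001,0],0.07],[5,[0,0.001,0],0.11],[5,[0,0.001,0],0.155],[5,[0,0.001,0],0.2],[5,[0,0.001,0],0.245],[5,[0,0.001,0],0.29],[5,[0,0.001,0],0.335],[5,[0,0.001,0],0.38],[5,[0,0.001,0],0.42]]'

```text
time_s: 10.9
eef_pos: [0.5567, -0.2398, 0.0875]
eef_rot: [0.001, 0.559, 0.829, -0.001]
wrist_force: [-1.4, -1.1, 4.7]
opening: 0.154
grasp_force: 59.5
```

```bash
python3 go.py 556.5 -238.6 86 -4.3; python3 -c "from bench import *;print(get_obs()['wrist_force'],get_obs()['torque'],get_obs()['opening'])"
```

```text
t 10.9 pos [ 556.7 -239.8   87.5] yaw 22.1 q6 -57 tilt [ 0.0018 -0.0024] -> shift [0.0028 0.0007 0.0039] turn 0.1464
[-1.38022954 -1.07410085  4.72812512] [-0.24815362  0.33282905  0.12737017] 0.15352477233054473
```

play_rows --plan '[[5,[0,0,0],0.04],[5,[0,0,0],0.08],[5,[0,0,0],0.11],[5,[0,0,0],0.13],[5,[0,0,0],0.145],[5,[0,0,0],0.152],[5,[0,0,0],0.152]]'

```text
time_s: 11.6
eef_pos: [0.5565, -0.2398, 0.0876]
eef_rot: [0.001, 0.737, 0.676, -0.0]
wrist_force: [-2.4, -1.9, 6.3]
opening: 0.151
grasp_force: 59.7
```

```bash
python3 go.py 556.5 -238.6 150 -4.3; python3 -c "from bench import *;print(get_obs()['wrist_force'],get_obs()['torque'],get_obs()['opening'])"
```

```text
t 11.6 pos [ 556.5 -239.8   87.6] yaw -4.9 q6 -29 tilt [ 0.0013 -0.0028] -> shift [ 0.0025  0.     -0.1561] turn -0.0035
[-2.38954087 -1.87353878  6.27504043] [-0.26794595  0.37274439  0.84282186] 0.1512972025603546
```

play_rows --plan '[[40,[0,0,0],-0.003],[40,[0,0,0],-0.003],[40,[0,0,0],-0.003],[40,[0,0,0],-0.003],[40,[0,0,-0.08],-0.003],[40,[0,0,-0.2],-0.003],[40,[0,0,-0.3],-0.003],[40,[0,0,-0.3],-0.003]]'

```text
time_s: 12.4
eef_pos: [0.5593, -0.2406, 0.2134]
eef_rot: [0.006, 0.734, 0.679, 0.001]
wrist_force: [0.3, -0.3, 0.0]
opening: 0.465
grasp_force: 0.0
```

Run:
```python
from w import *
c,W=wpts();save("w4",c["image"]);B=lambda *a:print(rect(box(W,*a)))
B((.52,.60),(-.27,-.20),(.112,.13));B((.46,.66),(-.2,-.13),(.099,.112))
for x,y in(((.49,.56),(-.12,-.06)),((.585,.65),(-.13,-.06))): B(x,y,(.112,.13))
go(519.9,-88.4,200,92.2);go(519.9,-88.4,150,92.2)
```

```text
(array([ 557. , -238.5,   43.4,   13.9,   85.7]), 834, array([ 557.2, -237.5,  117.4]))
(array([ 562.2, -165.4,  100.6,   24. ,   -4.2]), 3225, array([ 561.9, -165.5,  106.6]))
(array([520.3, -88.3,  44.3,  14.5,   0.6]), 840, array([521.2, -89.4, 117.4]))
(array([615.6, -95.4,  44.4,  14.9,  11.5]), 853, array([614.5, -96.5, 117.5]))
t 12.45 pos [ 557.9 -239.7  210. ] yaw -4.4 q6 -30 tilt [ 0.0061 -0.0041] -> shift [ 0.3698 -0.1241  0.0229] turn 0.4631
t 12.45 pos [ 557.9 -239.7  210. ] yaw -4.4 q6 -30 tilt [ 0.0061 -0.0041] -> shift [ 0.3702 -0.1249  0.1479] turn 0.4631
```

View pics/w4.png

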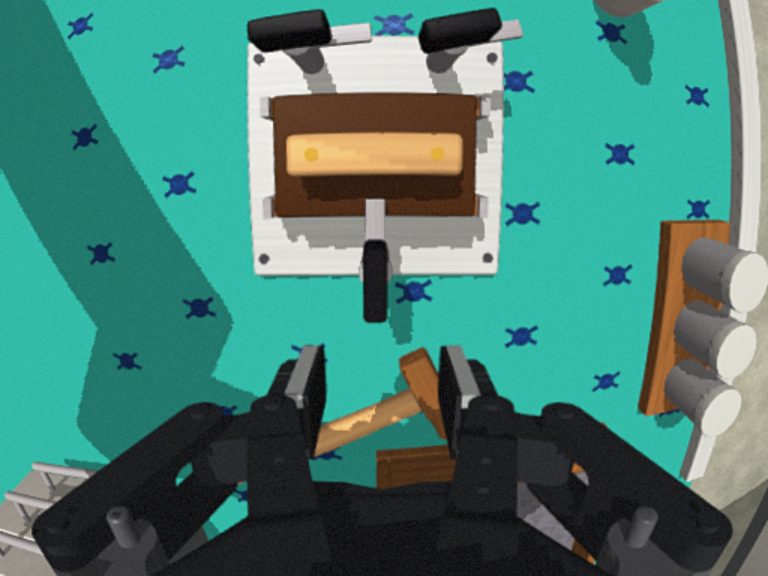

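Lone bolt's dog now lies square across the block edge ((375,220) px), bar at 85.7° = end stop; block unmoved. Next the near bolt.

play_rows --plan '[[50,[0.05,-0.02,0],-0.045],[50,[0.11,-0.04,0],-0.09],[50,[0.18,-0.06,0],-0.135],[50,[0.25,-0.085,0.01],-0.18],[50,[0.31,-0.105,0.02],-0.225],[50,[0.35,-0.12,0.02],-0.27],[50,[0.37,-0.125,0.02],-0.315],[50,[0.37,-0.125,0.02],-0.36],[50,[0.37,-0.125,0.02],-0.405],[50,[0.37,-0.125,0.02],-0.45]]'

```text
time_s: 13.45
eef_pos: [0.5165, -0.0865, 0.1963]
eef_rot: [-0.001, 0.114, 0.993, 0.0]
wrist_force: [0.6, -0.3, 0.5]
opening: 0.587
grasp_force: 0.0
```

```bash
python3 go.py 520.2 -88.4 150 91.5
```

```text
t 13.45 pos [516.5 -86.5 196.3] yaw 76.9 q6 -99 tilt [-0.0028  0.0012] -> shift [-0.0103 -0.0027  0.1156] turn -0.0811
```

play_rows --plan '[[50,[-0.007,-0.003,0.04],-0.04],[50,[-0.007,-0.003,0.09],-0.08],[50,[-0.007,-0.003,0.115],-0.081],[50,[-0.007,-0.003,0.115],-0.081],[50,[-0.007,-0.003,0.115],-0.081]]'

```text
time_s: 13.95
eef_pos: [0.5198, -0.0888, 0.1518]
eef_rot: [-0.0, -0.009, 1.0, 0.0]
wrist_force: [0.8, 0.2, 0.1]
opening: 0.586
grasp_force: 0.0
```

Run:
```python
from w import *
c,W=wpts();B=lambda *a:print(rect(box(W,*a)))
B((.48,.56),(-.12,-.05),(.112,.13))
go(520.2,-88.4,86,91.5)
```

```text
(array([ 5.19e+02, -8.78e+01,  4.28e+01,  1.38e+01,  4.00e-01]), 1345, array([517.2, -88. , 117.6]))
t 14.0 pos [520.3 -89.  152.5] yaw 91.0 q6 -114 tilt [ 0.0003 -0.0001] -> shift [0.0002 0.0015 0.1662] turn -0.0027
```

Centred; go down and grip.

play_rows --plan '[[50,[0,0.001,0.06],0],[50,[0,0.001,0.12],0],[50,[0,0.001,0.155],0],[50,[0,0.001,0.164],0],[30,[0,0.001,0.164],0],[5,[0,0.001,0.164],0],[5,[0,0.001,0.164],0],[5,[0,0.001,0.164],0],[5,[0,0.001,0.164],0],[5,[0,0.001,0.164],0]]'

```text
time_s: 15.0
eef_pos: [0.5209, -0.0883, 0.0879]
eef_rot: [0.001, -0.01, 1.0, -0.0]
wrist_force: [-0.6, 4.5, 5.9]
opening: 0.153
grasp_force: 59.3
```

play_rows --plan '[[5,[0,0,0],0.03],[5,[0,0,0],0.07],[5,[0,0,0],0.11],[5,[0,0,0],0.155],[5,[0,0,0],0.2],[5,[0,0,0],0.245],[5,[0,0,0],0.29],[5,[0,0,0],0.335],[5,[0,0,0],0.38],[5,[0,0,0],0.42]]'

```text
time_s: 16.0
eef_pos: [0.5201, -0.0893, 0.0879]
eef_rot: [0.001, 0.607, 0.795, -0.001]
wrist_force: [-4.8, -1.4, 9.0]
opening: 0.153
grasp_force: 59.6
```

```bash
python3 go.py 520.2 -88.4 86 -4.3; python3 -c "from bench import *;print(get_obs()['wrist_force'],get_obs()['torque'],get_obs()['opening'])"
```

```text
t 16.0 pos [520.1 -89.3  87.9] yaw 15.2 q6 -38 tilt [ 0.0002 -0.0017] -> shift [0.0021 0.0007 0.0047] turn 0.1086
[-4.82521496 -1.39606249  9.02256688] [-0.15705553  0.89550985  0.08434811] 0.15292114786962832
```

play_rows --plan '[[5,[0,0,0],0.04],[5,[0,0,0],0.075],[5,[0,0,0],0.1],[5,[0,0,0],0.112],[5,[0,0,0],0.115],[5,[0,0,0],0.115]]'

```text
time_s: 16.6
eef_pos: [0.5198, -0.0893, 0.0879]
eef_rot: [0.0, 0.738, 0.675, -0.001]
wrist_force: [-5.1, -0.0, 9.1]
opening: 0.154
grasp_force: 60.2
```

```bash
python3 go.py 520.2 -88.4 86 -4.3; python3 -c "from bench import *;print(get_obs()['wrist_force'],get_obs()['torque'],get_obs()['opening'])"
```

```text
t 16.6 pos [519.8 -89.3  87.9] yaw -5.0 q6 -17 tilt [-0.0008 -0.0021] -> shift [0.0023 0.0009 0.0047] turn -0.0042
[-5.14675405e+00 -6.44782280e-03  9.12767623e+00] [-0.15824442  1.04299692  0.81950538] 0.15446460093411363
```

End stop felt (0.82 N m). Release, rise, head for the far bolt.

play_rows --plan '[[40,[0,0,0],-0.004],[40,[0,0,0],-0.004],[40,[0,0,0],-0.004],[40,[0,0,0],-0.004],[40,[0,0,-0.08],-0.004],[40,[0,0,-0.2],-0.004],[40,[0,0,-0.29],-0.004],[40,[0,0,-0.29],-0.004]]'

```text
time_s: 17.4
eef_pos: [0.5235, -0.0898, 0.2086]
eef_rot: [0.005, 0.734, 0.679, 0.002]
wrist_force: [1.2, -0.2, 0.1]
opening: 0.47
grasp_force: 0.0
```

Run:
```python
from w import *
c,W=wpts();B=lambda *a:print(rect(box(W,*a)))
B((.49,.56),(-.13,-.05),(.112,.13));B((.46,.66),(-.2,-.13),(.099,.112));B((.585,.65),(-.13,-.06),(.112,.13))
go(615.2,-95.6,200,101)
```

```text
(array([520.3, -87.3,  43.2,  13.9,  86. ]), 854, array([520.5, -86.3, 117.4]))
(array([ 562.2, -164.6,   98.3,   24.4,   -4.4]), 1432, array([ 541.3, -160.4,  106.3]))
(array([615.5, -94.6,  43.6,  14.4,  11.5]), 758, array([613.9, -93.9, 117.5]))
t 17.45 pos [521.9 -89.2 205.5] yaw -4.4 q6 -18 tilt [ 0.0059 -0.0025] -> shift [0.0023 0.2337 0.0153] turn 0.4142
```

play_rows --plan '[[50,[0,0.03,0],-0.045],[50,[0.001,0.08,0],-0.09],[50,[0.001,0.14,0],-0.135],[50,[0.002,0.19,0.01],-0.18],[50,[0.002,0.22,0.015],-0.225],[50,[0.002,0.234,0.015],-0.27],[50,[0.002,0.234,0.015],-0.315],[50,[0.002,0.234,0.015],-0.36],[50,[0.002,0.234,0.015],-0.405],[50,[0.002,0.234,0.015],-0.45]]'

```text
time_s: 18.45
eef_pos: [0.6123, -0.0946, 0.194]
eef_rot: [-0.002, 0.114, 0.993, 0.0]
wrist_force: [-1.0, 0.2, -0.7]
opening: 0.583
grasp_force: 0.0
```

```bash
python3 go.py 615.3 -95.5 150 101
```

```text
t 18.45 pos [612.3 -94.6 194. ] yaw 76.9 q6 -97 tilt [-0.0034  0.0013] -> shift [-0.0081 -0.0006  0.1101] turn -0.134
```

play_rows --plan '[[50,[-0.005,0,0.04],-0.045],[50,[-0.005,0,0.08],-0.09],[50,[-0.005,0,0.11],-0.13],[50,[-0.005,0,0.11],-0.134],[50,[-0.005,0,0.11],-0.134],[50,[-0.005,0,0.11],-0.134]]'

```text
time_s: 19.05
eef_pos: [0.6155, -0.0955, 0.1527]
eef_rot: [0.0, -0.092, 0.996, -0.0]
wrist_force: [0.3, 0.4, -0.6]
opening: 0.585
grasp_force: 0.0
```

Run:
```python
from w import *
c,W=wpts();B=lambda *a:print(rect(box(W,*a)))
B((.58,.66),(-.14,-.05),(.112,.13))
go(615.3,-95.5,86,101)
```

```text
(array([615.2, -95.3,  43.5,  14. ,  11.2]), 1356, array([613.2, -95.5, 117.6]))
t 19.1 pos [615.7 -95.5 153. ] yaw 100.6 q6 -120 tilt [ 0.0009 -0.0003] -> shift [0.0011 0.0004 0.1676] turn -0.0025
```

play_rows --plan '[[50,[0.001,0,0.06],0],[50,[0.001,0,0.12],0],[50,[0.001,0,0.155],0],[50,[0.001,0,0.165],0],[30,[0.001,0,0.165],0],[5,[0.001,0,0.165],0],[5,[0.001,0,0.165],0],[5,[0.001,0,0.165],0],[5,[0.001,0,0.165],0],[5,[0.001,0,0.165],0]]'

```text
time_s: 20.1
eef_pos: [0.6159, -0.0955, 0.088]
eef_rot: [0.001, -0.093, 0.996, -0.0]
wrist_force: [-0.7, 2.3, 5.6]
opening: 0.15
grasp_force: 59.6
```

play_rows --plan '[[5,[0,0,0],0.03],[5,[0,0,0],0.07],[5,[0,0,0],0.11],[5,[0,0,0],0.155],[5,[0,0,0],0.2],[5,[0,0,0],0.245],[5,[0,0,0],0.29],[5,[0,0,0],0.335],[5,[0,0,0],0.38],[5,[0,0,0],0.42]]'

```text
time_s: 21.1
eef_pos: [0.6157, -0.0958, 0.088]
eef_rot: [0.001, 0.539, 0.842, 0.0]
wrist_force: [-1.6, 1.9, 6.6]
opening: 0.153
grasp_force: 59.7
```

```bash
python3 go.py 615.3 -95.5 86 -4.3; python3 -c "from bench import *;print(get_obs()['wrist_force'],get_obs()['torque'],get_obs()['opening'])"
```

```text
t 21.1 pos [615.7 -95.8  88. ] yaw 24.8 q6 -44 tilt [ 0.0017 -0.0009] -> shift [ 0.001  -0.0005  0.0051] turn 0.1615
[-1.56639969  1.93482164  6.64410447] [0.10163359 0.42423918 0.16334028] 0.15293120838178056
```

play_rows --plan '[[5,[0,0,0],0.04],[5,[0,0,0],0.08],[5,[0,0,0],0.12],[5,[0,0,0],0.145],[5,[0,0,0],0.16],[5,[0,0,0],0.168],[5,[0,0,0],0.168]]'

```text
time_s: 21.8
eef_pos: [0.6155, -0.0958, 0.0881]
eef_rot: [0.001, 0.738, 0.675, 0.0]
wrist_force: [-1.6, 1.1, 7.9]
opening: 0.152
grasp_force: 60.2
```

```bash
python3 go.py 615.3 -95.5 86 -4.3; python3 -c "from bench import *;print(get_obs()['wrist_force'],get_obs()['torque'],get_obs()['opening'])"
```

```text
t 21.8 pos [615.5 -95.8  88.1] yaw -5.1 q6 -15 tilt [ 0.0013 -0.0012] -> shift [ 0.0007 -0.0007  0.0052] turn -0.0046
[-1.61593146  1.11527656  7.8756589 ] [0.15669655 0.47096559 0.62553282] 0.15203056265942683
```

play_rows --plan '[[40,[0,0,0],-0.004],[40,[0,0,0],-0.004],[40,[0,0,0],-0.004],[40,[0,0,0],-0.004],[40,[0,0,-0.08],-0.004],[40,[0,0,-0.2],-0.004],[40,[0,0,-0.3],-0.004],[40,[0.1,0,-0.32],-0.004],[40,[0.1,0,-0.32],-0.004],[40,[0.1,0,-0.32],-0.004]]'

```text
time_s: 22.8
eef_pos: [0.6185, -0.055, 0.2145]
eef_rot: [0.0, 0.733, 0.68, -0.0]
wrist_force: [0.4, -0.4, -0.5]
opening: 0.469
grasp_force: 0.0
```

Run:
```python
from w import *
c,W=wpts();save("w5",c["image"]);c2=camera("side");save("s5",c2["image"])
for n,W in(("wrist",W),("top",pts(camera("top"))),("side",pts(c2))):
  B=lambda *a:print(rect(box(W,*a)) if len(box(W,*a))>3 else None)
  print(n);B((.53,.59),(-.27,-.2),(.11,.13));B((.49,.56),(-.13,-.05),(.11,.13));B((.585,.65),(-.13,-.06),(.11,.13));B((.48,.65),(-.2,-.13),(.097,.112))
print(get_obs()["wrist_force"])
```

```text
wrist
None
(array([520.9, -87.1,  44. ,  14.7,  86.7]), 680, array([522.4, -85.2, 117.2]))
(array([615.8, -94.1,  42.6,  13.8,  86. ]), 721, array([616.1, -92.1, 117.3]))
(array([ 587.1, -166.1,   50.2,   24.2,   -2.3]), 982, array([ 589.3, -163. ,  106.3]))
top
(array([ 556.9, -238.3,   43.6,   13.8,   81.2]), 82, array([ 556.6, -238.1,  115.8]))
None
(array([ 615.8, -100.2,   33.5,   14.7,   82.7]), 56, array([ 613.8, -100.3,  115.9]))
None
side
(array([ 555.5, -241.1,   43.6,   13.6,   88.1]), 73, array([ 554.5, -242. ,  114.1]))
(array([518.6, -90.8,  43.4,  13.1,  86.8]), 54, array([517.4, -92.9, 114.2]))
(array([613.7, -99.3,  42.7,  13.4,  84.6]), 51, array([ 613.2, -102.4,  114.5]))
(array([ 560.5, -167. ,   99.6,   29. ,   -4. ]), 260, array([ 557.7, -171. ,  103.1]))
[-0.46349279  0.17229952 -0.5503909 ]
```

View pics/s5.png

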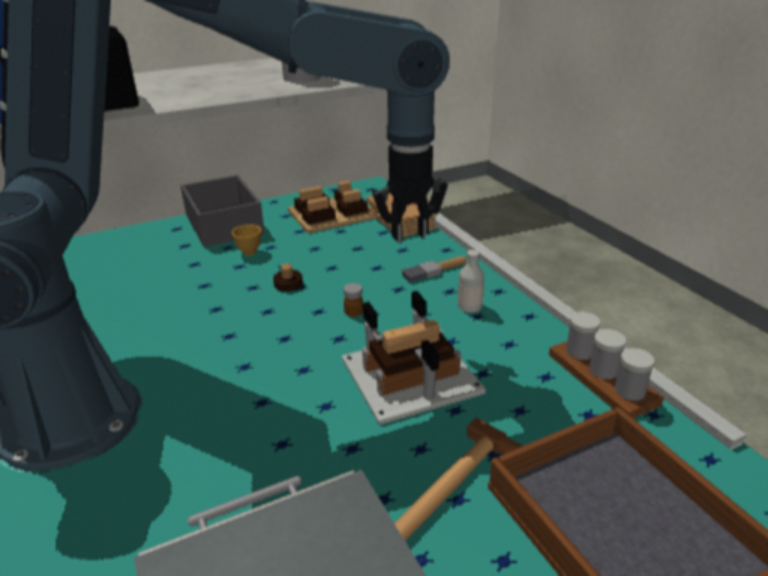

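The side picture shows the block flat on the rails at (410,350) px, with all three bolt bars square across it. The robot is clear and the bystanders are unmoved.

```bash
python3 -c "from bench import *;print(hand_in())"
```

```text
the job is handed in; nothing more can be done
None
```

The block is seated flat on the rails and locked by all three bolts at their end stops, lone bolt first. The job was handed in at about 23 s, but the hand-in call returned no verdict.

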